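Put the sonicator's accessories back in their holders

TASK

Clear up after the sonication run: stand the large and the small horn each upright in the round holder of its own size, set the tube block flat in the rectangular tray, and nest the loose aluminium angle squarely over the short fixed one, centred on it, legs flat on legs. Any order will do. Leave the two brown glass sample vials standing where they are.

Things in the scene. Friction and masses are not known exactly. Their poses are not given: they have to be found in the camera images.
- horn_large: Brushed steel ultrasonic horn standing on its wide end: foot 46 mm diameter, straight to 26 mm height, tapering until 32 mm into a 20 mm diameter stem, 80 mm tall in all; grip it by the stem. Loose, about 280 g. Origin: centre of its underside; z up its axis.
- horn_small: Brushed steel ultrasonic horn standing on its wide end: foot 30 mm diameter, straight to 26 mm height, tapering until 32 mm into a 14 mm diameter stem, 70 mm tall in all; grip it by the stem. Loose, about 120 g. Origin: centre of its underside; z up its axis.
- tube_block: Blue plastic block for sample tubes, 76 mm (x) by 44 mm (y) by 40 mm high, solid, with a pattern of small round holes and three white tube caps (3 mm) on top. Loose, 130 g. Origin: centre of its underside; x along its length, z up.
- angle_loose: The longer of two bits of bare aluminium angle, 66 mm long, two flat legs 30 mm wide and 4 mm thick meeting at 90 degrees, lying like a roof: ridge (with a thin dark line along it) up, 24 mm high, 42 mm across. Loose, 50 g. Origin: under the middle of the ridge, level with the leg edges; x along the ridge, z up. Grip it by its flat ends (66 mm).
- cup_large: Fixed round grey plastic holder, open on top, for the large horn's foot: 66 mm outside, 58 mm inside diameter, 12 mm high, floor 3 mm thick. Origin: centre of its underside, on the bench.
- cup_small: Fixed round grey plastic holder, open on top, for the small horn's foot: 50 mm outside, 42 mm inside diameter, 12 mm high, floor 3 mm thick. Origin: centre of its underside, on the bench.
- tray: Fixed rectangular grey plastic tray, open on top, for the tube block: outside 100 mm (x) by 68 mm (y), inside 92 by 60 mm, 12 mm high, floor 3 mm thick. Origin: centre of its underside, on the bench; x along its length.
- angle_fixed: Short piece of the same aluminium angle section fixed to the bench, ridge up like a roof, the same dark line along the ridge: 50 mm long, legs 30 mm wide and 4 mm thick at 90 degrees, 24 mm high, 42 mm across. Origin: on the bench under the middle of the ridge; x along the ridge, z up. The loose angle nested over it rests leg on leg 5.7 mm higher and overhangs 8 mm at either end.
- vial_a: Small brown glass sample vial standing on the bench, 26 mm diameter, 48 mm tall with an 18 mm black cap. Loose, 30 g; not to be disturbed. Origin: centre of its underside.
- vial_b: A second brown glass sample vial, the same as vial_a. Loose; not to be disturbed. Origin: centre of its underside.
Things that resemble listed ones, but are neither listed nor needed, are in the scene too. What is shaped like the horn_small but turquoise or yellow is not meant.

How it is judged:
By the outcome, as a careful person would: the job done as asked, in the order asked, and still so for the second after the job is handed in, with the robot touching nothing.
It also fails if it takes over 102 s, if anything falls off the work surface, if the arm or the gripper's body presses on something with over 40 N, if the wrist force passes 120 N, or if a joint passes its speed limit or range.

ROBOT

A 6-joint arm with a two-finger parallel gripper is mounted at the origin on the work surface. World frame = base frame: x ahead of the robot, y to its left, z up, the work surface at z = 0. Lengths are in m, angles in rad, forces in N, time in s.
With the tool pointing down it reaches from about 0.3 to 0.875 m from the base axis. Payload 6.4 kg.
Tool frame: the origin (TCP) lies at the very end of the fingers, on their centre line; the grasp point (between the pads) lies 19 mm behind it; z points along the fingers, y is the line along which they close (so a half turn about z gives the same grasp; the last joint's range is limited). The gripper opens to 85 mm and grips with 20 to 120 N. Pads are 22 mm wide; open, the fingers measure 114 mm over their backs; the gripper's body (76 mm by 85 mm) begins 54 mm behind the grasp point. The pads swing forward as they close: fully open they stand 13 mm farther back than shut.
Start: joints at [-1.36, 0.181, 1.607, -0, 1.354, -0.206], TCP at [0.233, -0.526, 0.231] pointing down, gripper open.
Joint ranges: [-2.99, 2.99], [-0.89, 2.07], [0.3, 2.58], [-1.14, 4.28], [0, 2.63], [-3.12, 3.12]. Speed limits (rad/s): [2.57, 2.57, 3.01, 3.14, 3.14, 3.14].

INTERFACE

Orientations are given as a unit quaternion [w, x, y, z].
In Python, from bench import get_obs, optics, workorder gives the robot as it stands.
- The arm moves only by the shell command python3 -m jog 'ROWS'. ROWS is a JSON list of rows, 1 to 10 of them, each an object with the fields pos (a list: dx, dy, dz in shares of 0.75 m (1.0 is 0.75 m)), r (a list: a rotation vector rx, ry, rz in normalised numbers (1 is 360 degrees)), jaw (the opening from 0.0 (shut) to 1.0 (fully open)); a field left out counts as zero (the opening has to be given); each row is the pose to reach, as a shift and turn from the pose commanded when the command began, along the tool's axes at that moment; what a row does not reach only later rows make up. A row lasts 1/8 s, in which the tool goes at most 0.0625 m and 0.188 rad, less where a joint would pass 70% of its speed; a pose out of reach is approached as far as the arm can. The fingers move at their own pace and stop on an object; the grip force is fixed at half the most. Time passes only in rows, so rows that do not move let the fingers close. It prints the time, the measured TCP pose, the force, the opening and the grip force at its end. Input that does not fit is refused with a message, and nothing moves.
- get_obs(): the state, without advancing time (a new reading comes with each control period).
- optics.camera(name): name is "scene" or "top"; returns (picture, depth): 400x640x3 uint8, blue, green, red; 400x640 float32, m along the optical axis (not along the pixel's ray), 0 where there is no reading.
- optics.camera_params(name): a dict with "fovy" (degrees; the focal length in pixels is half the picture's height over the tangent of half this angle, whatever the lens; pixels are square), "cx", "cy" (the principal point, pixels), "dist" ([k1, k2, p1, p2, k3] as OpenCV has them; the pictures are not rectified), "view" (4x4, takes a point from world to camera coordinates). Camera axes: x right, y up, looking along -z (the intrinsics and any distortion apply to the point x, -y, -z); pixel columns grow to the right and rows downward; lengths in m; the calibration is good to about 2 mm. A picture is of the moment at which its call begins. camera_params takes no time and is no camera call.
- workorder.hand_in(): hands the job in; it is judged then, once.
The state is a dict: "time_s": time; "q": joint angles; "dq": joint speeds; "joint_efforts": joint torques, N m; "eef_pos": TCP position; "eef_rot": TCP orientation; "wrist_force": force on the tool from outside, world axes, zero at the start; "torque": the same for the moment, N m; "opening": opening from 0.0 (shut) to 1.0 (fully open); "grasp_force": force on a finger pad.
Only numpy, scipy, OpenCV 4.12 (cv2) and the standard library are available. Lean on these libraries where they do the work, as an engineer would, in place of code of your own. Each camera call takes 0.05 s, during which the arm holds its last target. There are 200 camera calls.

## Working session

There is one attempt and no reset: what is moved stays moved. The work goes in short steps, Python scripts to look and compute and a shell command to move; the robot and the scene stay as the last step left them, time stands still between calls to the robot, and variables do not carry over. Pictures are saved under pics/ and viewed, at most 17 in all, crops included, and the job is handed in when it is done.

```bash
mkdir -p pics; ls
cat > h.py <<'E'
import numpy as np,cv2
from bench import get_obs,optics
def P(n):
    p=optics.camera_params(n);f=200/np.tan(np.radians(p["fovy"])/2)
    return np.array([[f,0,p["cx"]],[0,f,p["cy"]],[0,0,1]]),np.array(p["dist"],float),np.array(p["view"])
def ray(n,uv):
    K,d,V=P(n);q=cv2.undistortPoints(np.array(uv,float).reshape(-1,1,2),K,d).reshape(-1,2)
    D=np.c_[q[:,0],-q[:,1],-np.ones(len(q))]@V[:3,:3]
    return -V[:3,:3].T@V[:3,3],D
def onz(n,uv,z):
    c,D=ray(n,uv);return c+D*((z-c[2])/D[:,2])[:,None]
def cloud(n,dep):
    v,u=np.mgrid[0:400,0:640];c,D=ray(n,np.c_[u.ravel(),v.ravel()])
    return (c+D*dep.reshape(-1,1)).reshape(400,640,3)
def proj(n,X):
    K,d,V=P(n);X=np.asarray(X,float).reshape(-1,3)@V[:3,:3].T+V[:3,3]
    return cv2.projectPoints(X*[1,-1,-1],np.zeros(3),np.zeros(3),K,d)[0].reshape(-1,2)
E
python3 - <<'E'
from h import *
for n in("scene","top"):
    a,d=optics.camera(n);cv2.imwrite(f"pics/{n}0.png",a);np.save(n+"0.npy",d)
    print(n,P(n)[0][0,0],P(n)[1],ray(n,[[320,200]]), (d>0).mean())
print(get_obs())
E
```

```text
pics
scene 476.76354556267364 [-0.13980595  0.          0.          0.          0.        ] (array([1.10333846, 0.16835055, 0.70945007]), array([[-0.6595296 , -0.18834074, -0.72772729]])) 0.99604296875
top 397.56274110656693 [-0.07568825  0.          0.          0.          0.        ] (array([ 0.35056585, -0.01464421,  0.88544609]), array([[ 0.18237586,  0.00921705, -0.98326253]])) 0.99587890625
{'time_s': 0.1, 'q': array([-1.36029908e+00,  1.81505398e-01,  1.60789370e+00,  9.55787395e-06,
        1.35381993e+00, -2.06275620e-01]), 'dq': array([-0.00028799, -0.00175311, -0.0019497 , -0.00259521, -0.00061866,
        0.00187477]), 'joint_efforts': array([ 9.43726773e-04, -4.45872581e+01, -3.52240241e+01, -3.09487423e-04,
        4.12990077e-03, -2.99975989e-05]), 'eef_pos': array([ 0.23269205, -0.52526869,  0.23045943]), 'eef_rot': array([-8.13197211e-04,  9.78365895e-01,  2.06880433e-01,  2.94954619e-06]), 'wrist_force': array([-0.14805031, -0.23192428, -0.38931899]), 'torque': array([-0.02597011,  0.00724597,  0.0480757 ]), 'grasp_force': 0.0, 'opening': 0.9970657391268086}
```

View pics/top0.png

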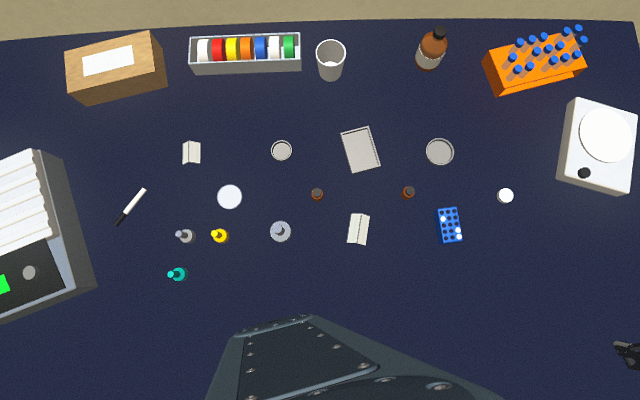

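View pics/scene0.png

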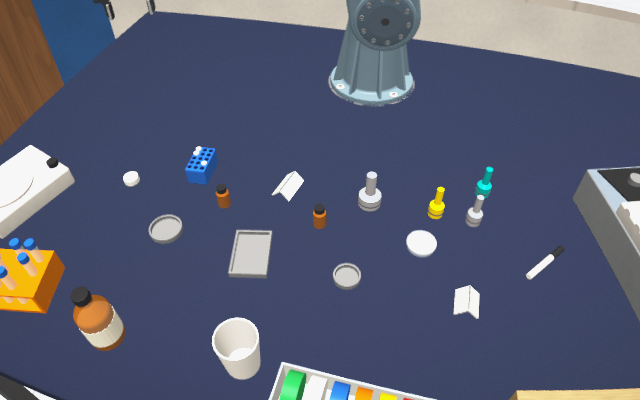

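The top view shows the loose angle at (358,229), the fixed one at (192,152), the small cup at (281,151), the large cup at (440,152) and the tray at (361,149). The block is at (451,224), the large horn at (280,231), the small grey horn at (185,236), and the vials at (317,194) and (408,192). The scene view shows the same layout from the opposite side.

```bash
cat > m.py <<'E'
from h import *
S={"scene":dict(aloose=(289,186),afix=(467,302),cups=(347,276),cupl=(166,229),tray=(251,254),block=(201,168),hl=(371,198),hs=(475,216),va=(320,220),vb=(223,199)),
"top":dict(aloose=(358,229),afix=(192,152),cups=(281,151),cupl=(440,152),tray=(361,149),block=(451,224),hl=(281,231),hs=(184,236),va=(317,194),vb=(408,192))}
def seg(n,d,th=.005):
    C=cloud(n,d);m=((C[...,2]>th)&(d>0)).astype(np.uint8)
    k,L=cv2.connectedComponents(m);return C,L
if __name__=="__main__":
  for n in S:
    d=np.load(n+"0.npy");C,L=seg(n,d)
    b=C[150:260,100:560,2][L[150:260,100:560]==0];print(n,"bench z",np.median(b),b.std())
    for k,(u,v) in S[n].items():
        w=L[v-12:v+13,u-12:u+13];ids=w[w>0]
        if not len(ids):print(k,"none");continue
        i=np.bincount(ids).argmax();p=C[L==i]
        z=np.percentile(p[:,2],[5,50,90,99])
        r=cv2.minAreaRect(p[:,:2].astype(np.float32)*1000)
        top=p[p[:,2]>z[3]-.006]
        print(k,len(p),"z",(z*1000).round(1),"rect",np.round(r[0],1),np.round(r[1],1),round(r[2],1),"top",(top.mean(0)*1000).round(1),"mean",(p.mean(0)*1000).round(1))
E
python3 m.py
```

```text
scene bench z 0.0021046265798007058 0.047835609154680075
aloose 463 z [ 6.6 15.7 24.3 27.5] rect [447.8 -87.7] [43.1 67.5] 78.9 top [449.5 -87.7  24.1] mean [450.5 -84.   15.9]
afix 636 z [ 6.5 15.8 24.1 26.8] rect [627.6 290.2] [66.2 42.8] 3.4 top [634.  291.6  23.8] mean [636.2 289.8  15.7]
cups 331 z [ 5.3 11.2 14.4 16.1] rect [633.   80.6] [49.4 47.5] 12.9 top [633.3  80.3  13. ] mean [632.7  80.6  10.4]
cupl 562 z [ 5.2  8.1 14.6 16.1] rect [ 620. -283.] [65.5 65.9] 43.5 top [ 621.2 -282.2   13.2] mean [ 621.5 -284.3    9.4]
tray 1374 z [ 5.2  6.9 14.1 16. ] rect [ 629.4 -101.2] [104.6  69.3] 12.8 top [ 632.3 -101.3   13.4] mean [ 630.6 -101.3    8.5]
block 909 z [ 8.9 40.8 44.4 46.3] rect [ 437.6 -287.3] [106.2  62.6] 22.0 top [ 448.4 -282.4   43.1] mean [ 456.7 -277.1   33.6]
hl 627 z [ 9.  31.2 79.9 83.1] rect [447.7  84.4] [43.4 47.1] 2.1 top [447.   83.5  81.8] mean [454.4  84.4  39.2]
hs 664 z [ 9.2 30.9 69.2 73.4] rect [368.3 303.6] [ 31.4 179.2] 79.4 top [411.  296.1  71.4] mean [406.8 297.   35.8]
va 278 z [ 8.9 35.6 50.8 52.4] rect [526.6   1.2] [23.7 23.2] 13.3 top [5
[... 752 characters left out ...]
1.6] [101.9  69. ] 13.1 top [ 628.  -101.4   11.5] mean [ 629.7 -102.9   10.3]
block 847 z [14.8 39.1 41.6 43.7] rect [ 446.6 -283.9] [74.9 46. ] 5.0 top [ 445.7 -283.5   40.1] mean [ 445.3 -279.8   36.3]
hl 373 z [15.4 28.7 79.5 81.4] rect [443.3  82.4] [45.  45.3] 41.6 top [443.8  82.3  79.5] mean [441.4  80.   39.4]
hs 191 z [12.4 29.  69.6 72.3] rect [439.5 289.5] [26.3 28.6] 3.8 top [440.3 290.2  69.9] mean [438.8 286.1  35.7]
va 129 z [11.9 39.7 49.1 51.1] rect [ 5.217e+02 -4.000e-01] [22.2 24.4] 29.2 top [523.1   0.   48. ] mean [ 5.198e+02 -1.000e-01  3.830e+01]
vb 138 z [ 8.4 36.6 49.4 51.3] rect [ 520.5 -199.1] [25.2 20. ] 16.6 top [ 521.4 -200.6   48.3] mean [ 518.5 -197.9   35.9]
```

Run:
```python
from m import *
o=[]
for n in S:
    a=cv2.imread(f"pics/{n}0.png")
    for k in("aloose","afix"):
        u,v=S[n][k];c=cv2.resize(a[v-22:v+23,u-30:u+30],(400,300),interpolation=cv2.INTER_CUBIC);o.append(c)
cv2.imwrite("pics/crops.png",np.vstack([np.hstack(o[:2]),np.hstack(o[2:])]))
```

```text
(no output)
```

View pics/crops.png

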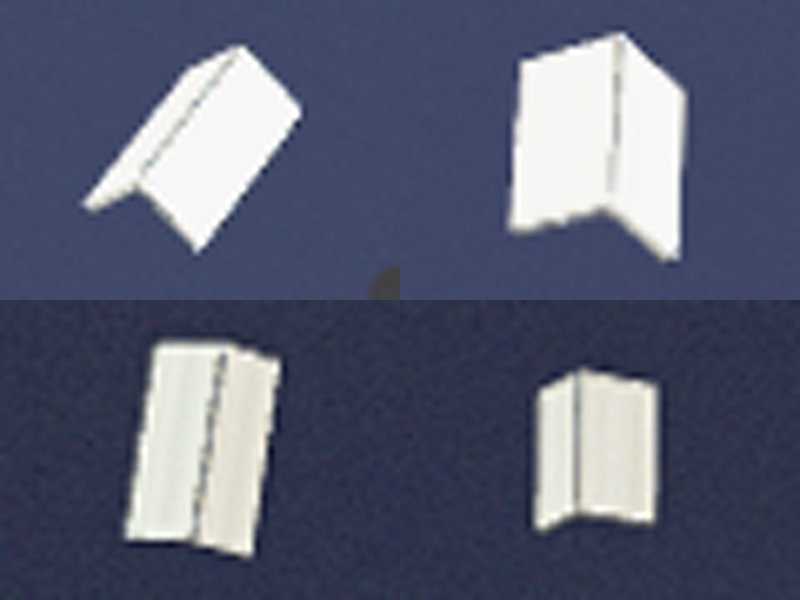

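The crops show the dark ridge lines clearly. Ridge ends in crop pixels are scene loose (240,46)-(138,182), scene fixed (221,34)-(207,210), top loose (226,45)-(195,243) and top fixed (180,71)-(178,215).

Run:
```python
from m import *
R={"scene":dict(aloose=[(240,46),(138,182)],afix=[(221,34),(207,210)]),"top":dict(aloose=[(195,243),(226,45)],afix=[(178,215),(180,71)])}
for k in("aloose","afix"):
    r={}
    for n in R:
        c=np.array(S[n][k])-[30,22]; uv=(np.array(R[n][k])+.5)/6.667-.5+c
        r[n]=ray(n,uv); X=onz(n,uv,.024);v=X[1]-X[0]
        print(k,n,"mid",(X.mean(0)*1000).round(1),"len",np.linalg.norm(v).round(4),"yaw",np.degrees(np.arctan2(v[1],v[0])).round(1))
    for i in(0,1):
        (c1,D1),(c2,D2)=r["scene"],r["top"];A=np.c_[D1[i],-D2[i]];t=np.linalg.lstsq(A,c2-c1,rcond=None)[0]
        print(" tri",((c1+D1[i]*t[0])*1000).round(1),((c2+D2[i]*t[1])*1000).round(1))
o=get_obs();from scipy.spatial.transform import Rotation as Q
q=o["eef_rot"];print(Q.from_quat(q[[1,2,3,0]]).as_matrix().round(3))
```

```text
aloose scene mid [446.3 -89.2  24. ] len 0.0663 yaw -10.2
aloose top mid [445.6 -90.1  24. ] len 0.0659 yaw -11.3
 tri [413.3 -83.5  23.6] [413.3 -83.6  23.7]
 tri [477.8 -95.6  22.8] [478.1 -96.7  22.9]
afix scene mid [634.9 291.8  24. ] len 0.0532 yaw 0.2
afix top mid [633.3 290.6  24. ] len 0.0515 yaw 1.3
 tri [607.7 291.8  23.2] [607.9 290.4  22.8]
 tri [659.9 292.3  21.6] [659.9 292.1  21.5]
[[ 0.914  0.405 -0.   ]
 [ 0.405 -0.914  0.002]
 [ 0.    -0.002 -1.   ]]
```

```bash
cat > go.py <<'E'
import sys,numpy as np
from bench import get_obs
from scipy.spatial.transform import Rotation as Q
o=get_obs();R=Q.from_quat(np.array(o["eef_rot"])[[1,2,3,0]]);p=np.array(o["eef_pos"])
def go(x,y,z,cl):
    M=R.as_matrix();c0=np.arctan2(M[1,1],M[0,1]);d=(np.radians(cl)-c0+np.pi/2)%np.pi-np.pi/2
    c=c0+d;Y=np.array([np.cos(c),np.sin(c),0]);Z=np.array([0,0,-1.]);T=np.c_[np.cross(Y,Z),Y,Z]
    print((x,y,z,cl),"shift",(M.T@(np.array([x,y,z])-p)).round(4),"rot",(Q.from_matrix(M.T@T).as_rotvec()).round(4))
a=np.array(sys.argv[1:],float).reshape(-1,4)
print("at",p.round(4),"q",np.round(o["q"],2),"t",o["time_s"],"op",round(o["opening"],3),"gf",round(o["grasp_force"],1),"F",np.round(o["wrist_force"],1))
for r in a:go(*r)
E
python3 go.py .446 -.2835 .10 -85 .446 -.2835 .011 -85
```

```text
at [ 0.2327 -0.5253  0.2305] q [-1.36  0.18  1.61  0.    1.35 -0.21] t 0.1 op 0.997 gf 0.0 F [-0.1 -0.2 -0.4]
(np.float64(0.446), np.float64(-0.2835), np.float64(0.1), np.float64(-85.0)) shift [ 0.2929 -0.1345  0.1308] rot [-1.600e-03 -1.000e-04  3.295e-01]
(np.float64(0.446), np.float64(-0.2835), np.float64(0.011), np.float64(-85.0)) shift [ 0.2928 -0.1344  0.2198] rot [-1.600e-03 -1.000e-04  3.295e-01]
```

The rows are not in the units I measure in: shifts go in shares of 0.75 m and turns go in shares of 360 degrees. I convert before sending: 0.293 m / 0.75 = 0.3907, -0.134 m / 0.75 = -0.1787, 0.33 rad / 6.2832 = 0.0525.

```bash
python3 -m jog '[{"pos":[0.3907, -0.1787, 0.1747], "r":[-0.0003, 0, 0.0525], "jaw":1}, {"pos":[0.3907, -0.1787, 0.1747], "r":[-0.0003, 0, 0.0525], "jaw":1}, {"pos":[0.3907, -0.1787, 0.1747], "r":[-0.0003, 0, 0.0525], "jaw":1}, {"pos":[0.3907, -0.1787, 0.1747], "r":[-0.0003, 0, 0.0525], "jaw":1}, {"pos":[0.3907, -0.1787, 0.1747], "r":[-0.0003, 0, 0.0525], "jaw":1}, {"pos":[0.3907, -0.1787, 0.1747], "r":[-0.0003, 0, 0.0525], "jaw":1}, {"pos":[0.3907, -0.1787, 0.1747], "r":[-0.0003, 0, 0.0525], "jaw":1}, {"pos":[0.3907, -0.1787, 0.1747], "r":[-0.0003, 0, 0.0525], "jaw":1}, {"pos":[0.3907, -0.1787, 0.1747], "r":[-0.0003, 0, 0.0525], "jaw":1}]'; python3 go.py .446 -.2835 .011 -85
python3 - <<'E'
from m import *
n="scene";a,d=optics.camera(n);u,v=S[n]["block"];cv2.imwrite("pics/b1.png",cv2.resize(a[v-75:v+45,u-80:u+80],(800,600)))
E
```

```text
time_s: 1.23
eef_pos: [0.4461, -0.286, 0.1009]
eef_rot: [0.001, 0.999, 0.043, 0.0]
wrist_force: [-0.2, -0.2, 0.4]
opening: 1.006
grasp_force: 0.0
at [ 0.4461 -0.286   0.1009] q [-0.79  0.24  1.83 -0.    1.07  0.69] t 1.225 op 1.006 gf 0.0 F [-0.2 -0.2  0.4]
(np.float64(0.446), np.float64(-0.2835), np.float64(0.011), np.float64(-85.0)) shift [-0.     -0.0027  0.0899] rot [ 0.0026 -0.0008 -0.002 ]
```

View pics/b1.png

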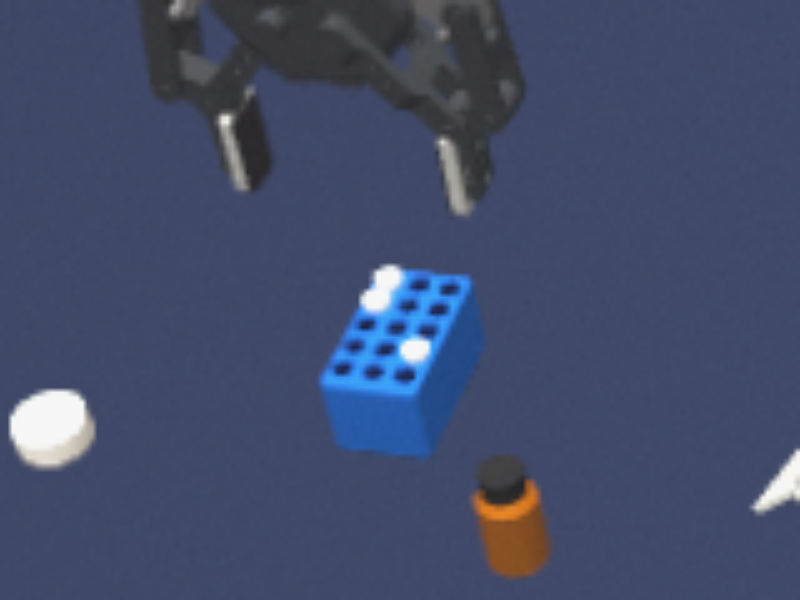

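The gripper hangs centred over the block, with fingertips at (240,190) and (460,215) in the crop. Before descending I'll check the fingertip height and the yaw of the block's top face.

Run:
```python
from m import *
n="scene";a,d=optics.camera(n);C=cloud(n,d)
for u,v in((169,128),(213,133)):
    p=C[v-6:v+8,u-5:u+6].reshape(-1,3);p=p[p[:,2]>.08];print(p[p[:,2].argsort()[:4]].round(4).tolist())
for n in("top","scene"):
    d=np.load(n+"0.npy");C,L=seg(n,d);u,v=S[n]["block"];a=cv2.imread(f"pics/{n}0.png")
    m=np.zeros(d.shape,bool);m[v-28:v+29,u-28:u+29]=1
    hsv=cv2.cvtColor(a,cv2.COLOR_BGR2HSV)
    m&=(C[...,2]>.034)&(C[...,2]<.05)
    p=C[m];r=cv2.minAreaRect((p[:,:2]*1000).astype(np.float32));print(n,r,len(p),p.mean(0))
```

```text
[[0.4487, -0.329, 0.1168], [0.4553, -0.3278, 0.1168], [0.443, -0.3296, 0.1175], [0.4538, -0.3283, 0.1182]]
[[0.4472, -0.2346, 0.1181], [0.4535, -0.238, 0.1198], [0.4529, -0.2338, 0.1201], [0.4545, -0.2396, 0.1202]]
top ((446.56005859375, -284.1058654785156), (74.83649444580078, 45.66267395019531), 5.380148887634277) 709 [ 0.44622629 -0.28285033  0.03953144]
scene ((481.0074462890625, -258.8994140625), (159.9539337158203, 70.72743225097656), 34.66630935668945) 654 [ 0.46169401 -0.26893574  0.04224272]
```

Scaled: 0.091 m / 0.75 = 0.1213, 0.05 m / 0.75 = 0.0667, -0.005 rad / 6.2832 = -0.0008.

```bash
python3 -m jog '[{"pos":[0, -0.0013, 0.0667], "r":[0, 0, -0.0008], "jaw":1}, {"pos":[0, -0.0013, 0.1213], "r":[0, 0, -0.0008], "jaw":1}, {"pos":[0, -0.0013, 0.1213], "r":[0, 0, -0.0008], "jaw":1}, {"pos":[0, -0.0013, 0.1213], "r":[0, 0, -0.0008], "jaw":0.2}, {"pos":[0, -0.0013, 0.1213], "r":[0, 0, -0.0008], "jaw":0.2}, {"pos":[0, -0.0013, 0.1213], "r":[0, 0, -0.0008], "jaw":0.2}, {"pos":[0, -0.0013, 0.1213], "r":[0, 0, -0.0008], "jaw":0.2}, {"pos":[0, -0.0013, 0.1213], "r":[0, 0, -0.0008], "jaw":0.2}]'; python3 go.py .6288 -.1015 .08 -77
```

```text
time_s: 2.33
eef_pos: [0.4478, -0.2852, 0.0116]
eef_rot: [0.002, 0.999, 0.046, 0.001]
wrist_force: [-1.3, 0.4, 7.5]
opening: 0.507
grasp_force: 62.4
at [ 0.4478 -0.2852  0.0116] q [-0.79  0.39  1.85 -0.    0.89  0.69] t 2.325 op 0.507 gf 62.4 F [-1.3  0.4  7.5]
(np.float64(0.6288), np.float64(-0.1015), np.float64(0.08), np.float64(-77.0)) shift [ 0.1973 -0.166  -0.0687] rot [ 0.005  -0.0025 -0.135 ]
```

Scaled: 0.198 m / 0.75 = 0.264, -0.166 m / 0.75 = -0.2213, -0.135 rad / 6.2832 = -0.0215.

```bash
python3 -m jog '[{"pos":[0, 0, -0.0667], "jaw":0.2}, {"pos":[0, 0, -0.1333], "jaw":0.2}, {"pos":[0.08, -0.0667, -0.1333], "r":[0.0008, -0.0003, -0.008], "jaw":0.2}, {"pos":[0.1333, -0.1067, -0.1333], "r":[0.0008, -0.0003, -0.0159], "jaw":0.2}, {"pos":[0.2, -0.16, -0.1333], "r":[0.0008, -0.0003, -0.0215], "jaw":0.2}, {"pos":[0.264, -0.2213, -0.1333], "r":[0.0008, -0.0003, -0.0215], "jaw":0.2}, {"pos":[0.264, -0.2213, -0.1333], "r":[0.0008, -0.0003, -0.0215], "jaw":0.2}, {"pos":[0.264, -0.2213, -0.1333], "r":[0.0008, -0.0003, -0.0215], "jaw":0.2}, {"pos":[0.264, -0.2213, -0.1333], "r":[0.0008, -0.0003, -0.0215], "jaw":0.2}]'; python3 go.py .6300 -.1015 .0160 -77
python3 - <<'E'
from m import *
n="scene";a,d=optics.camera(n);cv2.imwrite("pics/b2.png",cv2.resize(a[140:300,150:360],(787,600)))
E
```

```text
time_s: 3.45
eef_pos: [0.6275, -0.1013, 0.1092]
eef_rot: [-0.002, 0.994, 0.113, -0.001]
wrist_force: [-0.7, 0.4, -1.5]
opening: 0.5
grasp_force: 61.7
at [ 0.6275 -0.1013  0.1092] q [-0.35  0.44  1.54  0.    1.17  1.  ] t 3.45 op 0.5 gf 61.7 F [-0.7  0.4 -1.5]
(np.float64(0.63), np.float64(-0.1015), np.float64(0.016), np.float64(-77.0)) shift [0.0026 0.001  0.0931] rot [-0.0034  0.0022 -0.0014]
```

View pics/b2.png

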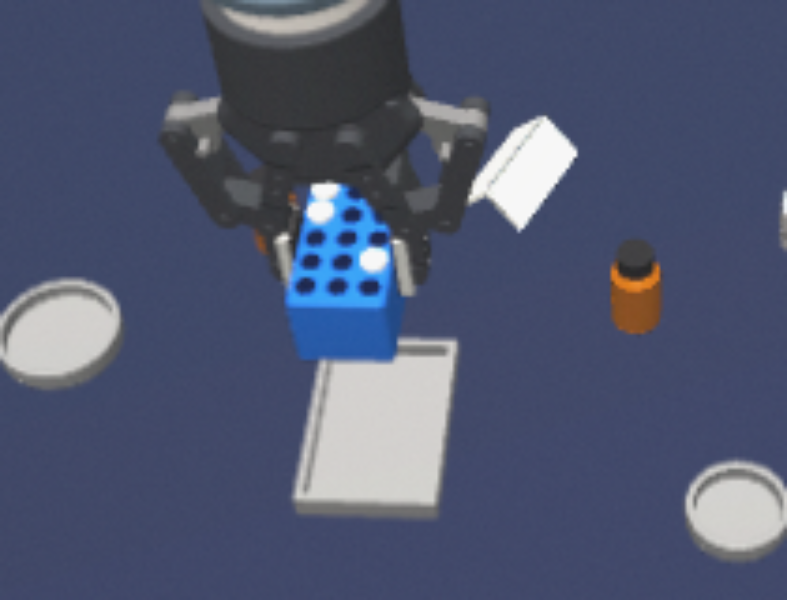

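The block is level above the tray at crop (375,430), with clearance from both vials, so I'm lowering it.

Scaled: 0.094 m / 0.75 = 0.1253, 0.093 m / 0.75 = 0.124, -0.003 rad / 6.2832 = -0.0005.

```bash
python3 -m jog '[{"pos":[0.0027, 0, 0.06], "r":[-0.0005, 0.0003, 0], "jaw":0.2}, {"pos":[0.0027, 0, 0.1067], "r":[-0.0005, 0.0003, 0], "jaw":0.2}, {"pos":[0.0027, 0, 0.124], "r":[-0.0005, 0.0003, 0], "jaw":0.2}, {"pos":[0.0027, 0, 0.1253], "r":[-0.0005, 0.0003, 0], "jaw":0.2}, {"pos":[0.0027, 0, 0.1253], "r":[-0.0005, 0.0003, 0], "jaw":0.2}]'; python3 -m jog '[{"jaw":0.65}, {"jaw":0.65}, {"pos":[0, 0, -0.04], "jaw":0.7}, {"pos":[0, 0, -0.1067], "jaw":1}, {"pos":[0, 0, -0.1733], "jaw":1}, {"pos":[0, 0, -0.1733], "jaw":1}]'; python3 go.py .4445 .083 .11 -66
```

```text
time_s: 4.12
eef_pos: [0.6305, -0.1004, 0.0161]
eef_rot: [0.0, 0.994, 0.113, 0.001]
wrist_force: [0.3, -0.1, -1.6]
opening: 0.505
grasp_force: 62.4
time_s: 4.88
eef_pos: [0.6335, -0.1006, 0.1511]
eef_rot: [0.002, 0.994, 0.113, 0.005]
wrist_force: [0.0, -0.3, -0.8]
opening: 1.002
grasp_force: 0.0
at [ 0.6335 -0.1006  0.1511] q [-0.34  0.39  1.51  0.    1.23  1.  ] t 4.875 op 1.002 gf 0.0 F [ 0.  -0.3 -0.8]
(np.float64(0.4445), np.float64(0.083), np.float64(0.11), np.float64(-66.0)) shift [-0.1432 -0.2217  0.0386] rot [ 0.006  -0.0087 -0.1918]
```

Scaled: -0.222 m / 0.75 = -0.296, -0.143 m / 0.75 = -0.1907, -0.192 rad / 6.2832 = -0.0306.

```bash
python3 -m jog '[{"pos":[-0.1907, -0.296, 0], "r":[0.001, -0.0014, -0.0306], "jaw":1}, {"pos":[-0.1907, -0.296, 0], "r":[0.001, -0.0014, -0.0306], "jaw":1}, {"pos":[-0.1907, -0.296, 0], "r":[0.001, -0.0014, -0.0306], "jaw":1}, {"pos":[-0.1907, -0.296, 0], "r":[0.001, -0.0014, -0.0306], "jaw":1}, {"pos":[-0.1907, -0.296, 0], "r":[0.001, -0.0014, -0.0306], "jaw":1}, {"pos":[-0.1907, -0.296, 0.0533], "r":[0.001, -0.0014, -0.0306], "jaw":1}, {"pos":[-0.1907, -0.296, 0.0533], "r":[0.001, -0.0014, -0.0306], "jaw":1}, {"pos":[-0.1907, -0.296, 0.0533], "r":[0.001, -0.0014, -0.0306], "jaw":1}]'; python3 go.py .4445 .083 .042 -66
python3 - <<'E'
from m import *
n="scene";a,d=optics.camera(n);cv2.imwrite("pics/c1.png",cv2.resize(a[120:290,220:440],(776,600)))
n="top";a,d=optics.camera(n);C,L=seg(n,d)
for lo,hi in((.034,.05),(.008,.02)):
    m=np.zeros(d.shape,bool);m[115:195,325:395]=1;p=C[m&(C[...,2]>lo)&(C[...,2]<hi)]
    print(len(p),cv2.minAreaRect((p[:,:2]*1000).astype(np.float32)),np.percentile(p[:,2],[10,50,90]))
E
```

```text
time_s: 5.88
eef_pos: [0.4416, 0.0842, 0.1057]
eef_rot: [-0.003, 0.978, 0.208, -0.005]
wrist_force: [0.2, -0.3, 1.0]
opening: 1.002
grasp_force: 0.0
at [0.4416 0.0842 0.1057] q [-0.08  0.07  2.01  0.    1.07  1.07] t 5.875 op 1.002 gf 0.0 F [ 0.2 -0.3  1. ]
(np.float64(0.4445), np.float64(0.083), np.float64(0.042), np.float64(-66.0)) shift [0.0027 0.0027 0.0636] rot [-0.0072  0.0079 -0.0008]
681 ((628.8760375976562, -100.31326293945312), (76.39500427246094, 44.75669860839844), 12.855016708374023) [0.04093708 0.04357168 0.04598621]
297 ((629.1986694335938, -102.05938720703125), (101.58772277832031, 69.1218490600586), 13.398035049438477) [0.00916661 0.01155103 0.01433517]
```

View pics/c1.png

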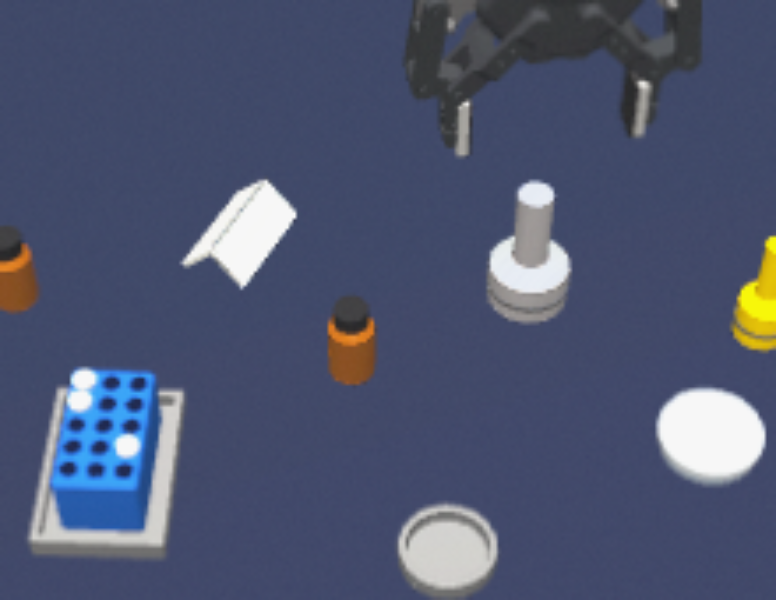

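The block sits flat in its tray at crop (105,450), measured within 2 mm of the tray's centre. The fingers straddle the large horn's stem at (535,225), so I'm descending and gripping.

Scaled: 0.066 m / 0.75 = 0.088, 0.035 m / 0.75 = 0.0467, 0.008 rad / 6.2832 = 0.0013.

```bash
python3 -m jog '[{"pos":[0.0027, 0.0027, 0.0467], "r":[-0.0011, 0.0013, 0], "jaw":1}, {"pos":[0.0027, 0.0027, 0.088], "r":[-0.0011, 0.0013, 0], "jaw":1}, {"pos":[0.0027, 0.0027, 0.088], "r":[-0.0011, 0.0013, 0], "jaw":1}, {"pos":[0.0027, 0.0027, 0.088], "r":[-0.0011, 0.0013, 0], "jaw":0}, {"pos":[0.0027, 0.0027, 0.088], "r":[-0.0011, 0.0013, 0], "jaw":0}, {"pos":[0.0027, 0.0027, 0.088], "r":[-0.0011, 0.0013, 0], "jaw":0}, {"pos":[0.0027, 0.0027, 0.088], "r":[-0.0011, 0.0013, 0], "jaw":0}, {"pos":[0.0027, 0.0027, 0.088], "r":[-0.0011, 0.0013, 0], "jaw":0}, {"pos":[0.0027, 0.0027, 0.088], "r":[-0.0011, 0.0013, 0], "jaw":0}, {"pos":[0.0027, 0.0027, 0.088], "r":[-0.0011, 0.0013, 0], "jaw":0}]'; python3 go.py .6195 -.284 .15 -66
```

```text
time_s: 7.22
eef_pos: [0.4434, 0.0838, 0.0397]
eef_rot: [0.0, 0.978, 0.208, 0.001]
wrist_force: [0.3, -0.8, 5.5]
opening: 0.208
grasp_force: 58.3
at [0.4434 0.0838 0.0397] q [-0.08  0.19  2.05  0.    0.9   1.07] t 7.225 op 0.208 gf 58.3 F [ 0.3 -0.8  5.5]
(np.float64(0.6195), np.float64(-0.284), np.float64(0.15), np.float64(-66.0)) shift [ 0.0114  0.4076 -0.1102] rot [ 0.0004 -0.0011 -0.0001]
```

Scaled: 0.408 m / 0.75 = 0.544, -0.11 m / 0.75 = -0.1467.

```bash
python3 -m jog '[{"pos":[0, 0, -0.0533], "jaw":0}, {"pos":[0, 0.0133, -0.12], "jaw":0}, {"pos":[0.004, 0.08, -0.1467], "jaw":0}, {"pos":[0.0067, 0.16, -0.1467], "jaw":0}, {"pos":[0.0093, 0.24, -0.1467], "jaw":0}, {"pos":[0.0107, 0.32, -0.1467], "jaw":0}, {"pos":[0.012, 0.4, -0.1467], "jaw":0}, {"pos":[0.0133, 0.4667, -0.1467], "jaw":0}, {"pos":[0.0147, 0.52, -0.1467], "jaw":0}, {"pos":[0.0147, 0.544, -0.1467], "jaw":0}]'; python3 -m jog '[{"jaw":0}, {"jaw":0}]';python3 go.py .6195 -.284 .0430 -66
python3 - <<'E'
from m import *
n="scene";a,d=optics.camera(n);cv2.imwrite("pics/c2.png",cv2.resize(a[110:270,80:290],(787,600)))
E
```

```text
time_s: 8.48
eef_pos: [0.6183, -0.2863, 0.1471]
eef_rot: [-0.001, 0.978, 0.207, -0.001]
wrist_force: [1.2, 0.3, -2.4]
opening: 0.208
grasp_force: 59.2
time_s: 8.72
eef_pos: [0.6178, -0.2831, 0.1477]
eef_rot: [-0.001, 0.978, 0.208, -0.001]
wrist_force: [1.1, 0.8, -1.9]
opening: 0.21
grasp_force: 59.2
at [ 0.6178 -0.2831  0.1477] q [-0.6   0.49  1.39  0.    1.27  0.55] t 8.725 op 0.21 gf 59.2 F [ 1.1  0.8 -1.9]
(np.float64(0.6195), np.float64(-0.284), np.float64(0.043), np.float64(-66.0)) shift [0.0013 0.0018 0.1047] rot [-0.0029  0.0011  0.0002]
```

View pics/c2.png

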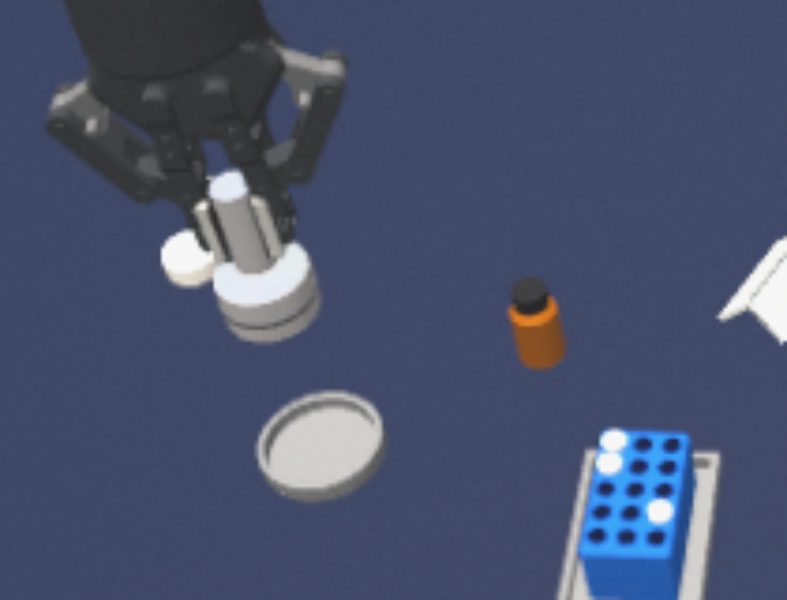

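The horn hangs nearly upright near crop (250,255), up and left of the empty large cup at (320,445). I'm lowering it in.

Scaled: 0.105 m / 0.75 = 0.14, 0.1 m / 0.75 = 0.1333, -0.003 rad / 6.2832 = -0.0005.

```bash
python3 -m jog '[{"pos":[0.0013, 0.0013, 0.0533], "r":[-0.0005, 0.0002, 0], "jaw":0}, {"pos":[0.0013, 0.0013, 0.1067], "r":[-0.0005, 0.0002, 0], "jaw":0}, {"pos":[0.0013, 0.0013, 0.1333], "r":[-0.0005, 0.0002, 0], "jaw":0}, {"pos":[0.0013, 0.0013, 0.14], "r":[-0.0005, 0.0002, 0], "jaw":0}, {"pos":[0.0013, 0.0013, 0.14], "r":[-0.0005, 0.0002, 0], "jaw":0}, {"pos":[0.0013, 0.0013, 0.14], "r":[-0.0005, 0.0002, 0], "jaw":0}]';python3 go.py
```

```text
time_s: 9.52
eef_pos: [0.6213, -0.2857, 0.046]
eef_rot: [0.002, 0.978, 0.208, 0.002]
wrist_force: [0.3, -1.3, -4.2]
opening: 0.207
grasp_force: 59.3
at [ 0.6213 -0.2857  0.046 ] q [-0.6   0.61  1.43 -0.    1.1   0.55] t 9.525 op 0.207 gf 59.3 F [ 0.3 -1.3 -4.2]
```

Scaled: 0.003 m / 0.75 = 0.004, 0.002 m / 0.75 = 0.0027, -0.002 rad / 6.2832 = -0.0003.

```bash
python3 -m jog '[{"pos":[-0.0013, 0, 0.0027], "r":[-0.0003, 0, 0], "jaw":0}, {"pos":[-0.0013, 0, 0.004], "r":[-0.0003, 0, 0], "jaw":0}, {"pos":[-0.0013, 0, 0.004], "r":[-0.0003, 0, 0], "jaw":0}]';python3 go.py;python3 -m jog '[{"jaw":0.4}, {"jaw":0.4}, {"jaw":0.8}, {"pos":[0, 0, -0.0533], "jaw":1}, {"pos":[0, 0, -0.12], "jaw":1}, {"pos":[0, 0, -0.1467], "jaw":1}, {"pos":[0, 0, -0.1467], "jaw":1}]'; python3 go.py .4395 .290 .15 -66
python3 - <<'E'
from m import *
n="scene";a,d=optics.camera(n);cv2.imwrite("pics/c3.png",cv2.resize(a[130:290,100:310],(787,600)))
E
```

```text
time_s: 9.9
eef_pos: [0.6199, -0.286, 0.0429]
eef_rot: [0.003, 0.978, 0.208, 0.002]
wrist_force: [-2.3, -0.6, 4.9]
opening: 0.208
grasp_force: 60.3
at [ 0.6199 -0.286   0.0429] q [-0.6   0.61  1.43 -0.    1.09  0.55] t 9.9 op 0.208 gf 60.3 F [-2.3 -0.6  4.9]
time_s: 10.78
eef_pos: [0.6197, -0.2854, 0.1526]
eef_rot: [0.003, 0.978, 0.208, 0.002]
wrist_force: [0.2, 0.4, -0.0]
opening: 1.003
grasp_force: 0.0
at [ 0.6197 -0.2854  0.1526] q [-0.6   0.48  1.39 -0.    1.27  0.55] t 10.775 op 1.003 gf 0.0 F [ 0.2  0.4 -0. ]
(np.float64(0.4395), np.float64(0.29), np.float64(0.15), np.float64(-66.0)) shift [ 0.0694 -0.5989 -0.0017] rot [ 0.0075 -0.0029 -0.    ]
```

View pics/c3.png

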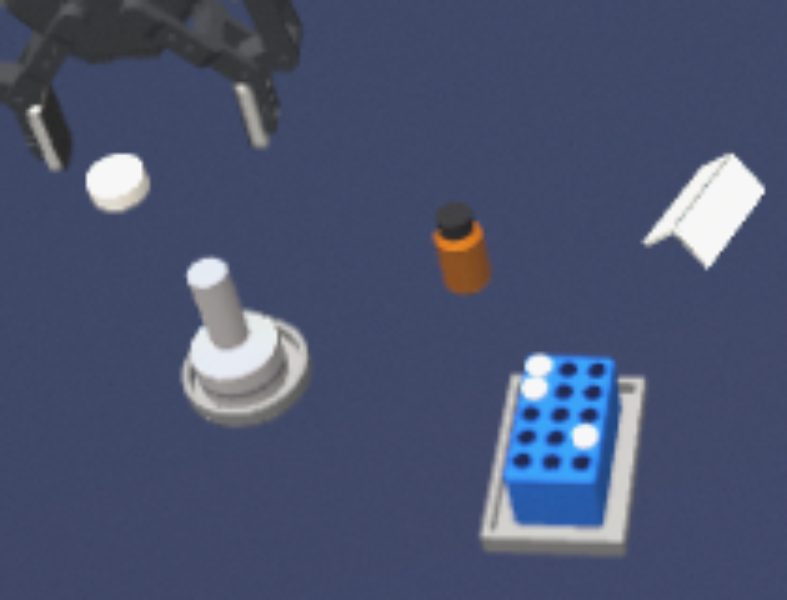

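The large horn stands upright inside its cup at crop (245,370), the block is flat, and vial_b is undisturbed. Next is the small horn, closing along -45° to avoid the coloured look-alikes.

Scaled: -0.599 m / 0.75 = -0.7987, -0.54 m / 0.75 = -0.72, -0.367 rad / 6.2832 = -0.0584.

```bash
python3 -m jog '[{"pos":[0.0093, -0.08, 0], "jaw":1}, {"pos":[0.0187, -0.16, 0], "r":[0, 0, -0.0159], "jaw":1}, {"pos":[0.028, -0.24, 0], "r":[0, 0, -0.0318], "jaw":1}, {"pos":[0.0373, -0.32, 0], "r":[0, 0, -0.0477], "jaw":1}, {"pos":[0.0467, -0.4, 0], "r":[0, 0, -0.0584], "jaw":1}, {"pos":[0.056, -0.48, 0], "r":[0, 0, -0.0584], "jaw":1}, {"pos":[0.0653, -0.56, 0], "r":[0, 0, -0.0584], "jaw":1}, {"pos":[0.0747, -0.64, 0], "r":[0, 0, -0.0584], "jaw":1}, {"pos":[0.084, -0.72, 0], "r":[0.0011, -0.0005, -0.0584], "jaw":1}, {"pos":[0.092, -0.7987, 0], "r":[0.0011, -0.0005, -0.0584], "jaw":1}]'; python3 -m jog '[{"jaw":1}, {"jaw":1}]'; python3 go.py .4400 .290 .036 -45
python3 - <<'E'
from m import *
n="scene";a,d=optics.camera(n);cv2.imwrite("pics/d1.png",cv2.resize(a[100:260,390:600],(787,600)))
E
```

```text
time_s: 12.08
eef_pos: [0.4359, 0.2916, 0.1458]
eef_rot: [-0.001, 0.924, 0.383, -0.004]
wrist_force: [2.0, -0.3, 0.2]
opening: 0.996
grasp_force: 0.0
time_s: 12.32
eef_pos: [0.4371, 0.2898, 0.1463]
eef_rot: [-0.001, 0.924, 0.383, -0.003]
wrist_force: [-0.5, 0.8, -0.4]
opening: 0.998
grasp_force: 0.0
at [0.4371 0.2898 0.1463] q [0.36 0.17 1.81 0.   1.17 1.14] t 12.325 op 0.998 gf 0.0 F [-0.5  0.8 -0.4]
(np.float64(0.44), np.float64(0.29), np.float64(0.036), np.float64(-45.0)) shift [0.0028 0.0023 0.1103] rot [-0.0036  0.0057  0.0014]
```

View pics/d1.png

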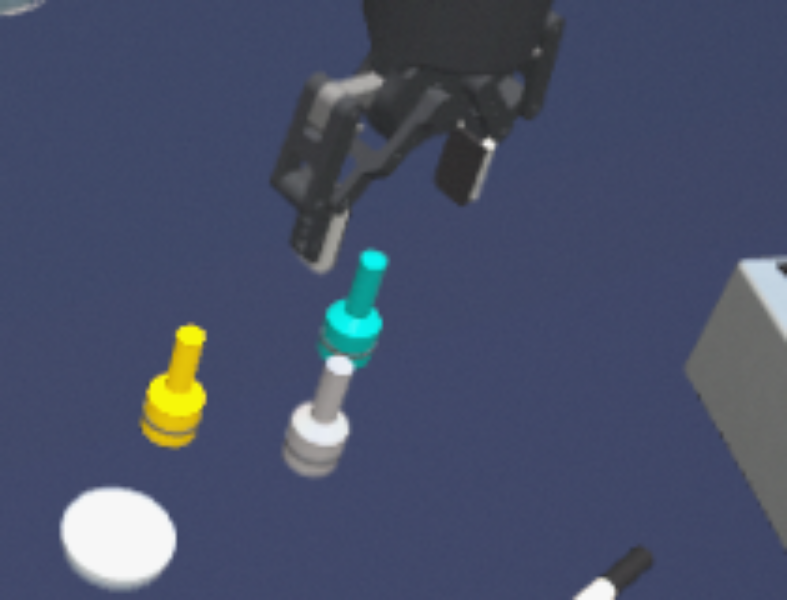

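The gripper hangs over the grey horn, whose stem is at crop (335,390). The yellow (175,385) and turquoise (355,310) look-alikes stay clear of the finger line.

Scaled: 0.109 m / 0.75 = 0.1453, 0.08 m / 0.75 = 0.1067, 0.005 rad / 6.2832 = 0.0008.

```bash
python3 -m jog '[{"pos":[0.0027, 0.0027, 0.0533], "r":[-0.0005, 0.0008, 0], "jaw":1}, {"pos":[0.0027, 0.0027, 0.1067], "r":[-0.0005, 0.0008, 0], "jaw":1}, {"pos":[0.0027, 0.0027, 0.1453], "r":[-0.0005, 0.0008, 0], "jaw":1}, {"pos":[0.0027, 0.0027, 0.1453], "r":[-0.0005, 0.0008, 0], "jaw":1}, {"pos":[0.0027, 0.0027, 0.1453], "r":[-0.0005, 0.0008, 0], "jaw":0}, {"pos":[0.0027, 0.0027, 0.1453], "r":[-0.0005, 0.0008, 0], "jaw":0}, {"pos":[0.0027, 0.0027, 0.1453], "r":[-0.0005, 0.0008, 0], "jaw":0}, {"pos":[0.0027, 0.0027, 0.1453], "r":[-0.0005, 0.0008, 0], "jaw":0}, {"pos":[0.0027, 0.0027, 0.1453], "r":[-0.0005, 0.0008, 0], "jaw":0}, {"pos":[0.0027, 0.0027, 0.1453], "r":[-0.0005, 0.0008, 0], "jaw":0}]'; python3 -m jog '[{"jaw":0}, {"jaw":0}]'; python3 go.py .632 .080 .15 -45
```

```text
time_s: 13.62
eef_pos: [0.4411, 0.2907, 0.04]
eef_rot: [-0.0, 0.924, 0.383, 0.002]
wrist_force: [-1.3, 0.3, 6.0]
opening: 0.134
grasp_force: 58.4
time_s: 13.88
eef_pos: [0.4411, 0.2908, 0.04]
eef_rot: [-0.0, 0.924, 0.383, 0.002]
wrist_force: [-1.2, -0.1, 6.6]
opening: 0.136
grasp_force: 58.4
at [0.4411 0.2908 0.04  ] q [0.36 0.34 1.85 0.   0.95 1.14] t 13.875 op 0.136 gf 58.4 F [-1.2 -0.1  6.6]
(np.float64(0.632), np.float64(0.08), np.float64(0.15), np.float64(-45.0)) shift [-0.0138  0.2841 -0.1098] rot [ 0.0008 -0.0036  0.0007]
```

Scaled: 0.284 m / 0.75 = 0.3787, 0.27 m / 0.75 = 0.36.

```bash
python3 -m jog '[{"pos":[0, 0, -0.0533], "jaw":0}, {"pos":[0, 0.0133, -0.12], "jaw":0}, {"pos":[-0.004, 0.08, -0.1467], "jaw":0}, {"pos":[-0.008, 0.16, -0.1467], "jaw":0}, {"pos":[-0.012, 0.24, -0.1467], "jaw":0}, {"pos":[-0.016, 0.3067, -0.1467], "jaw":0}, {"pos":[-0.0187, 0.36, -0.1467], "jaw":0}, {"pos":[-0.0187, 0.3787, -0.1467], "jaw":0}, {"pos":[-0.0187, 0.3787, -0.1467], "jaw":0}, {"pos":[-0.0187, 0.3787, -0.1467], "jaw":0}]'; python3 go.py .632 .080 .0435 -45
python3 - <<'E'
from m import *
n="scene";a,d=optics.camera(n);cv2.imwrite("pics/d2.png",cv2.resize(a[150:310,260:470],(787,600)))
E
```

```text
time_s: 15.12
eef_pos: [0.6303, 0.0809, 0.1489]
eef_rot: [-0.001, 0.924, 0.383, 0.001]
wrist_force: [0.6, 0.3, -1.1]
opening: 0.136
grasp_force: 58.6
at [0.6303 0.0809 0.1489] q [-0.06  0.39  1.52  0.    1.23  0.72] t 15.125 op 0.136 gf 58.6 F [ 0.6  0.3 -1.1]
(np.float64(0.632), np.float64(0.08), np.float64(0.0435), np.float64(-45.0)) shift [0.0003 0.0019 0.1054] rot [-0.0009 -0.002   0.0016]
```

View pics/d2.png

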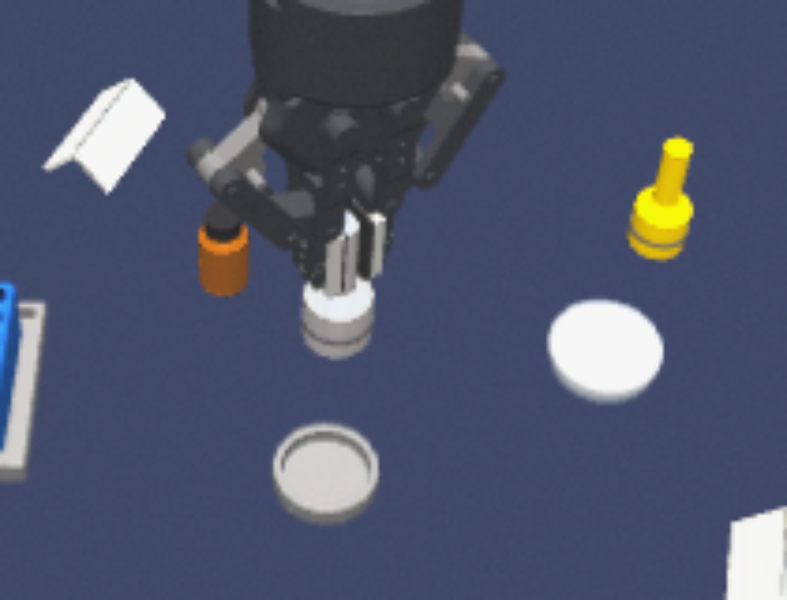

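The horn hangs upright at crop (338,300) above the small cup at (325,470), and vial_a is clear, so I'm lowering it.

Scaled: 0.106 m / 0.75 = 0.1413, 0.105 m / 0.75 = 0.14, -0.002 rad / 6.2832 = -0.0003.

```bash
python3 -m jog '[{"pos":[0, 0.0013, 0.0533], "r":[0, -0.0003, 0], "jaw":0}, {"pos":[0, 0.0013, 0.1067], "r":[0, -0.0003, 0], "jaw":0}, {"pos":[0, 0.0013, 0.1333], "r":[0, -0.0003, 0], "jaw":0}, {"pos":[0, 0.0013, 0.14], "r":[0, -0.0003, 0], "jaw":0}, {"pos":[0, 0.0013, 0.1413], "r":[0, -0.0003, 0], "jaw":0}, {"pos":[0, 0.0013, 0.1413], "r":[0, -0.0003, 0], "jaw":0}]';python3 go.py .632 .080 .043 -45
```

```text
time_s: 15.92
eef_pos: [0.6336, 0.0791, 0.045]
eef_rot: [0.001, 0.924, 0.383, 0.002]
wrist_force: [0.1, -0.9, -2.2]
opening: 0.132
grasp_force: 58.7
at [0.6336 0.0791 0.045 ] q [-0.06  0.53  1.56  0.    1.05  0.72] t 15.925 op 0.132 gf 58.7 F [ 0.1 -0.9 -2.2]
(np.float64(0.632), np.float64(0.08), np.float64(0.043), np.float64(-45.0)) shift [-0.0005 -0.0018  0.002 ] rot [ 0.0025 -0.0025  0.0005]
```

Scaled: 0.0025 m / 0.75 = 0.0033, 0.0015 m / 0.75 = 0.002.

```bash
python3 -m jog '[{"pos":[0, -0.0013, 0.002], "jaw":0}, {"pos":[0, -0.0013, 0.0033], "jaw":0}, {"pos":[0, -0.0013, 0.0033], "jaw":0}]';python3 go.py;python3 -m jog '[{"jaw":0.4}, {"jaw":0.4}, {"jaw":0.8}, {"pos":[0, 0, -0.0533], "jaw":1}, {"pos":[0, 0, -0.12], "jaw":1}, {"pos":[0, 0, -0.1467], "jaw":1}, {"pos":[0, 0, -0.1467], "jaw":1}]'; python3 go.py .446 -.0896 .15 -10.8
python3 - <<'E'
from m import *
n="scene";a,d=optics.camera(n);cv2.imwrite("pics/d3.png",cv2.resize(a[150:310,260:470],(787,600)))
E
```

```text
time_s: 16.3
eef_pos: [0.6328, 0.0797, 0.0431]
eef_rot: [0.001, 0.924, 0.383, 0.001]
wrist_force: [-3.3, -0.0, 8.3]
opening: 0.134
grasp_force: 59.8
at [0.6328 0.0797 0.0431] q [-0.06  0.53  1.56  0.    1.05  0.72] t 16.3 op 0.134 gf 59.8 F [-3.3 -0.   8.3]
time_s: 17.18
eef_pos: [0.6326, 0.0797, 0.1522]
eef_rot: [0.001, 0.924, 0.383, 0.002]
wrist_force: [-0.2, -0.8, -0.8]
opening: 1.0
grasp_force: 0.0
at [0.6326 0.0797 0.1522] q [-0.06  0.39  1.51  0.    1.24  0.72] t 17.175 op 1.0 gf 0.0 F [-0.2 -0.8 -0.8]
(np.float64(0.446), np.float64(-0.0896), np.float64(0.15), np.float64(-10.8)) shift [-0.2516 -0.0123  0.0015] rot [ 0.0035 -0.0018 -0.5965]
```

View pics/d3.png

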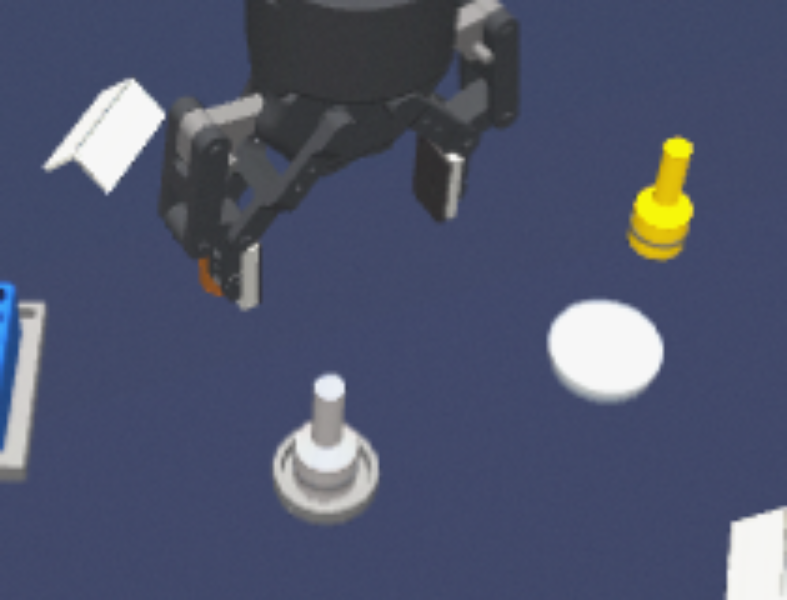

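The small horn stands in its cup at crop (325,465). Next is the loose angle.

The rows are not in the units I measure in: shifts go in shares of 0.75 m and turns go in shares of 360 degrees. I convert before sending: -0.252 m / 0.75 = -0.336, -0.22 m / 0.75 = -0.2933, -0.597 rad / 6.2832 = -0.095.

```bash
python3 -m jog '[{"pos":[-0.0667, 0, 0], "r":[0, 0, -0.0239], "jaw":1}, {"pos":[-0.1467, -0.0067, 0], "r":[0, 0, -0.0477], "jaw":1}, {"pos":[-0.2267, -0.0133, 0], "r":[0, 0, -0.0716], "jaw":1}, {"pos":[-0.2933, -0.016, 0], "r":[0.0005, -0.0003, -0.095], "jaw":1}, {"pos":[-0.336, -0.016, 0], "r":[0.0005, -0.0003, -0.095], "jaw":1}, {"pos":[-0.336, -0.016, 0.0667], "r":[0.0005, -0.0003, -0.095], "jaw":1}, {"pos":[-0.336, -0.016, 0.12], "r":[0.0005, -0.0003, -0.095], "jaw":1}, {"pos":[-0.336, -0.016, 0.12], "r":[0.0005, -0.0003, -0.095], "jaw":1}, {"pos":[-0.336, -0.016, 0.12], "r":[0.0005, -0.0003, -0.095], "jaw":1}]'; python3 go.py .446 -.0896 0 -10.8
python3 - <<'E'
from m import *
n="scene";a,d=optics.camera(n);cv2.imwrite("pics/e1.png",cv2.resize(a[100:240,200:384],(788,600)))
E
```

```text
time_s: 18.35
eef_pos: [0.445, -0.0899, 0.0607]
eef_rot: [-0.001, 0.77, 0.638, -0.001]
wrist_force: [0.8, 0.2, 1.5]
opening: 0.999
grasp_force: 0.0
at [ 0.445  -0.0899  0.0607] q [-0.46  0.16  2.03 -0.    0.96 -0.27] t 18.35 op 0.999 gf 0.0 F [0.8 0.2 1.5]
(np.float64(0.446), np.float64(-0.0896), np.float64(0.0), np.float64(-10.8)) shift [0.0005 0.0012 0.0607] rot [-0.0037  0.0004  0.0007]
```

View pics/e1.png

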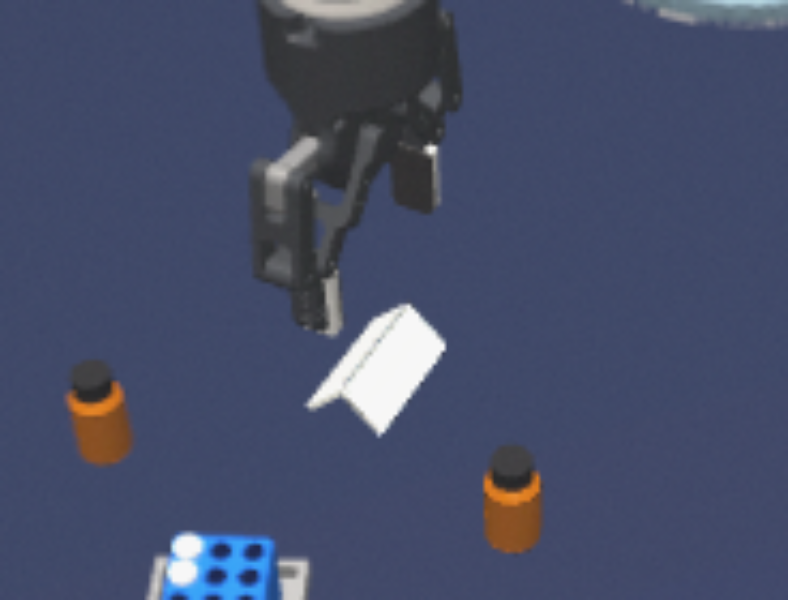

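The fingers line up with the ridge direction, with tips at crop (320,330) and (430,205) straddling the angle at (380,370). I'm descending.

Scaled: 0.061 m / 0.75 = 0.0813, 0.045 m / 0.75 = 0.06, -0.003 rad / 6.2832 = -0.0005.

```bash
python3 -m jog '[{"pos":[0, 0.0013, 0.0333], "r":[-0.0005, 0, 0], "jaw":1}, {"pos":[0, 0.0013, 0.06], "r":[-0.0005, 0, 0], "jaw":1}, {"pos":[0, 0.0013, 0.0813], "r":[-0.0005, 0, 0], "jaw":1}, {"pos":[0, 0.0013, 0.0813], "r":[-0.0005, 0, 0], "jaw":1}]'; python3 go.py .446 -.0896 0 -10.8; python3 -m jog '[{"pos":[0, 0, 0.0013], "jaw":0.5}, {"pos":[0, 0, 0.0013], "jaw":0.5}, {"pos":[0, 0, 0.0013], "jaw":0.5}, {"pos":[0, 0, 0.0013], "jaw":0.5}]'; python3 go.py .634 .291 .12 1
```

```text
time_s: 18.9
eef_pos: [0.4457, -0.09, -0.0006]
eef_rot: [-0.0, 0.77, 0.638, -0.0]
wrist_force: [0.2, 0.3, -0.1]
opening: 1.0
grasp_force: 0.0
at [ 0.4457 -0.09   -0.0006] q [-0.46  0.29  2.04 -0.    0.81 -0.27] t 18.9 op 1.0 gf 0.0 F [ 0.2  0.3 -0.1]
(np.float64(0.446), np.float64(-0.0896), np.float64(0.0), np.float64(-10.8)) shift [ 0.0005  0.0003 -0.0006] rot [-0.0006  0.0005  0.0007]
time_s: 19.4
eef_pos: [0.4469, -0.0906, -0.0001]
eef_rot: [0.001, 0.77, 0.638, 0.0]
wrist_force: [-1.0, 0.2, 5.9]
opening: 0.75
grasp_force: 64.4
at [ 4.469e-01 -9.060e-02 -1.000e-04] q [-0.46  0.29  2.04 -0.    0.81 -0.27] t 19.4 op 0.75 gf 64.4 F [-1.   0.2  5.9]
(np.float64(0.634), np.float64(0.291), np.float64(0.12), np.float64(1.0)) shift [ 0.4097  0.1128 -0.1203] rot [ 0.0023  0.0015 -0.2053]
```

Scaled: 0.41 m / 0.75 = 0.5467, -0.12 m / 0.75 = -0.16, -0.205 rad / 6.2832 = -0.0326.

```bash
python3 -m jog '[{"pos":[0, 0, -0.0533], "jaw":0.5}, {"pos":[0.0133, 0.004, -0.12], "jaw":0.5}, {"pos":[0.08, 0.0227, -0.16], "r":[0, 0, -0.008], "jaw":0.5}, {"pos":[0.16, 0.044, -0.16], "r":[0, 0, -0.0159], "jaw":0.5}, {"pos":[0.24, 0.0667, -0.16], "r":[0, 0, -0.0239], "jaw":0.5}, {"pos":[0.32, 0.088, -0.16], "r":[0, 0, -0.0326], "jaw":0.5}, {"pos":[0.4, 0.1107, -0.16], "r":[0, 0, -0.0326], "jaw":0.5}, {"pos":[0.4667, 0.1293, -0.16], "r":[0, 0, -0.0326], "jaw":0.5}, {"pos":[0.52, 0.1427, -0.16], "r":[0, 0, -0.0326], "jaw":0.5}, {"pos":[0.5467, 0.1507, -0.16], "r":[0.0003, 0.0002, -0.0326], "jaw":0.5}]'; python3 -m jog '[{"jaw":0.5}, {"pos":[0, 0, 0.04], "jaw":0.5}, {"pos":[0, 0, 0.08], "jaw":0.5}, {"pos":[0, 0, 0.08], "jaw":0.5}, {"pos":[0, 0, 0.08], "jaw":0.5}]'; python3 go.py .634 .291 .04 1
python3 - <<'E'
from m import *
o=[]
n="scene";a,d=optics.camera(n);cv2.imwrite("pics/f1s.png",a);o.append(cv2.resize(a[250:330,420:527],(800,600),interpolation=cv2.INTER_CUBIC))
n="top";a,d=optics.camera(n);cv2.imwrite("pics/f1t.png",a)
cv2.imwrite("pics/f1.png",o[0])
E
```

```text
time_s: 20.65
eef_pos: [0.634, 0.294, 0.1189]
eef_rot: [-0.001, 0.7, 0.714, 0.0]
wrist_force: [-0.5, -0.5, -0.3]
opening: 0.747
grasp_force: 66.6
time_s: 21.28
eef_pos: [0.6341, 0.2911, 0.0599]
eef_rot: [-0.0, 0.701, 0.713, 0.0]
wrist_force: [0.0, 0.2, 0.8]
opening: 0.749
grasp_force: 66.6
at [0.6341 0.2911 0.0599] q [0.26 0.62 1.38 0.   1.14 0.24] t 21.275 op 0.749 gf 66.6 F [0.  0.2 0.8]
(np.float64(0.634), np.float64(0.291), np.float64(0.04), np.float64(1.0)) shift [-0.0001 -0.0001  0.0199] rot [-0.0003 -0.0007 -0.0011]
```

View pics/f1.png

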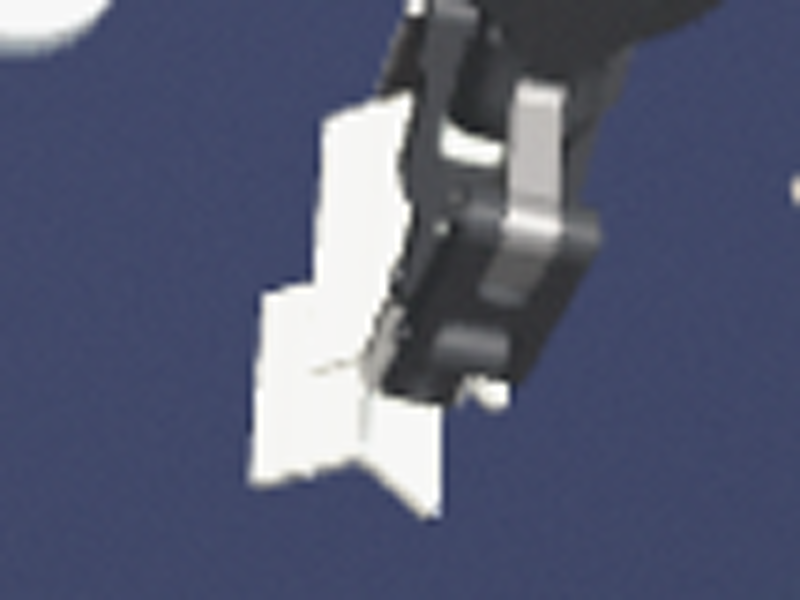

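The loose angle hangs level over the fixed one. Loose corners are at crop (312,373), (325,120) and (497,408), and fixed corners at (252,487), (262,293) and (437,517). I'll compare the two by casting rays.

Run:
```python
from h import *
f=lambda P:(np.array(P)+.5)/[800/107,7.5]-.5+[420,250]
L=onz("scene",f([(312,373),(325,120),(497,408)]),.0628);F=onz("scene",f([(252,487),(262,293),(437,517)]),.0028)
for X in(L,F):
    print((X*1000).round(1).tolist(),"width mid of near corners",((X[0]+X[2])/2*1000).round(1),"leg dir",np.degrees(np.arctan2(*(X[0]-X[1])[[1,0]])).round(1))
```

```text
[[667.4, 273.4, 62.8], [600.7, 271.2, 62.8], [666.6, 312.7, 62.8]] width mid of near corners [667.  293.1  62.8] leg dir 1.9
[[660.3, 272.3, 2.8], [607.8, 269.9, 2.8], [658.0, 314.1, 2.8]] width mid of near corners [659.2 293.2   2.8] leg dir 2.7
```

The lateral match is within 0.2 mm and the overhang is about 7.8 mm. I'm lowering it.

Scaled: 0.053 m / 0.75 = 0.0707, 0.048 m / 0.75 = 0.064, -0.003 rad / 6.2832 = -0.0005.

```bash
python3 -m jog '[{"pos":[0, 0, 0.0267], "r":[0, 0, -0.0005], "jaw":0.5}, {"pos":[0, 0, 0.0507], "r":[0, 0, -0.0005], "jaw":0.5}, {"pos":[0, 0, 0.064], "r":[0, 0, -0.0005], "jaw":0.5}, {"pos":[0, 0, 0.0707], "r":[0, 0, -0.0005], "jaw":0.5}, {"pos":[0, 0, 0.0707], "r":[0, 0, -0.0005], "jaw":0.5}, {"pos":[0, 0, 0.0707], "r":[0, 0, -0.0005], "jaw":0.5}]'; python3 go.py .634 .291 .0055 1
```

```text
time_s: 22.12
eef_pos: [0.6327, 0.2904, 0.0059]
eef_rot: [-0.001, 0.7, 0.714, -0.002]
wrist_force: [-6.7, -5.7, 10.6]
opening: 0.754
grasp_force: 67.5
at [0.6327 0.2904 0.0059] q [ 0.26  0.69  1.39 -0.    1.07  0.24] t 22.125 op 0.754 gf 67.5 F [-6.7 -5.7 10.6]
(np.float64(0.634), np.float64(0.291), np.float64(0.0055), np.float64(1.0)) shift [0.0006 0.0013 0.0004] rot [-0.004   0.0018  0.0028]
```

Scaled: -0.3 m / 0.75 = -0.4, -0.24 m / 0.75 = -0.32.

```bash
python3 -m jog '[{"jaw":0.85}, {"jaw":1}, {"jaw":1}, {"pos":[0, 0, -0.04], "jaw":1}, {"pos":[0, 0, -0.1067], "jaw":1}, {"pos":[-0.08, -0.0267, -0.1733], "jaw":1}, {"pos":[-0.16, -0.0533, -0.2133], "jaw":1}, {"pos":[-0.24, -0.1067, -0.24], "jaw":1}, {"pos":[-0.32, -0.16, -0.24], "jaw":1}, {"pos":[-0.4, -0.2133, -0.24], "jaw":1}]'; python3 -m jog '[{"pos":[-0.08, -0.04, 0], "jaw":1}, {"pos":[-0.16, -0.04, 0], "jaw":1}, {"pos":[-0.16, -0.04, 0], "jaw":1}, {"pos":[-0.16, -0.04, 0], "jaw":1}]'
python3 - <<'E'
from m import *
n="scene";a,d=optics.camera(n);cv2.imwrite("pics/g1.png",cv2.resize(a[250:330,420:527],(800,600),interpolation=cv2.INTER_CUBIC))
np.save("sceneE.npy",d)
n="top";a,d=optics.camera(n);np.save("topE.npy",d);cv2.imwrite("pics/g2.png",a);C,L=seg(n,d)
for k in("afix","va","vb"):
    u,v=S[n][k];w=L[v-6:v+7,u-6:u+7];p=C[L==np.bincount(w[w>0]).argmax()];print(k,cv2.minAreaRect((p[:,:2]*1000).astype(np.float32)),np.percentile(p[:,2],[50,99]))
E
```

```text
time_s: 23.38
eef_pos: [0.5079, 0.0328, 0.1841]
eef_rot: [0.0, 0.7, 0.714, 0.0]
wrist_force: [0.1, -1.3, 0.7]
opening: 1.004
grasp_force: 0.0
time_s: 23.88
eef_pos: [0.4808, -0.0861, 0.1831]
eef_rot: [-0.001, 0.7, 0.714, -0.0]
wrist_force: [-0.5, 0.4, -0.2]
opening: 0.997
grasp_force: 0.0
afix ((633.7969970703125, 291.26007080078125), (43.62614440917969, 66.88155364990234), 89.99494934082031) [0.01889861 0.03184696]
va ((400.8680419921875, -83.29710388183594), (288.7343444824219, 273.021728515625), 85.72215270996094) [0.59109205 0.65099687]
vb ((400.8680419921875, -83.29710388183594), (288.7343444824219, 273.021728515625), 85.72215270996094) [0.59109205 0.65099687]
```

View pics/g1.png

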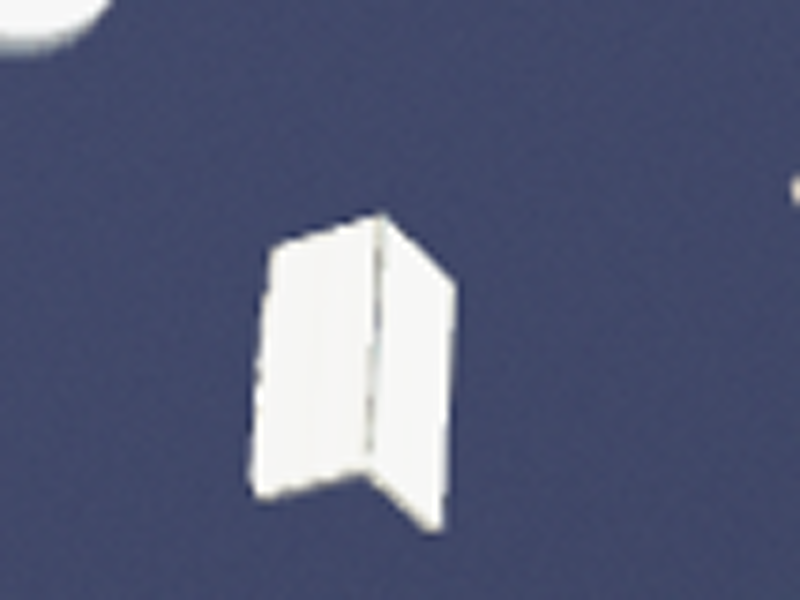

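View pics/g2.png

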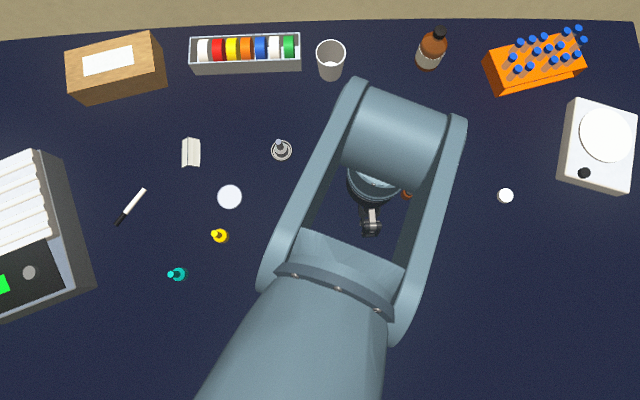

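The angle is nested: its ridge is 5.9 mm higher and its centre is (633.8, 291.3) mm against about (634, 291) for the fixed one. The arm is clear. As a last check I'll measure the vials, horns and block in the scene view, then hand in.

Run:
```python
from m import *
n="scene";C,L=seg(n,np.load("sceneE.npy"))
for k,(u,v) in dict(va=(320,220),vb=(223,199),cups=(347,276),cupl=(166,229),tray=(251,254)).items():
    w=L[v-8:v+9,u-8:u+9];p=C[L==np.bincount(w[w>0]).argmax()];z=np.percentile(p[:,2],99);t=p[p[:,2]>z-.006];print(k,len(p),round(z*1000,1),(t.mean(0)*1000).round(1))
```

```text
va 279 52.6 [525.8   1.3  50.2]
vb 250 52.1 [ 523.4 -199.1   49.9]
cups 636 75.9 [633.8  80.6  74.1]
cupl 934 86.0 [ 622.4 -282.9   84.4]
tray 1789 49.5 [632.  -98.6  46.1]
```

```bash
python3 -c "from bench import workorder;print(workorder.hand_in())"
```

```text
the job is handed in; nothing more can be done
None
```

The job is handed in at about 24 s of robot time: both horns stand upright in their own holders, the tube block is flat in its tray, the loose angle is nested centred over the fixed one, and both vials are where they were.

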